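# Slide a loaded sample rack into the analyser

## Robot

A 6-joint arm with a two-finger parallel gripper is mounted at the origin on a cart in front of the work surface, level with it; the furniture and walls round the work are solid. World frame = base frame: x ahead of the robot, y to its left, z up, the work surface at z = 0. Lengths are in mm, angles in rad, forces in N, time in s.
With the tool pointing down it reaches from about 325 to 875 mm from the base axis. Payload 4.4 kg.
Tool frame: the origin (TCP) lies midway between the tips of the shut fingers; the grasp point (between the pads) lies 19 mm behind it; z points along the fingers, x is the direction in which the jaws open and shut, and the axes are right-handed (so a half turn about z gives the same grasp; the last joint's range is limited). The gripper opens to 85 mm and grips with 20 to 120 N. Pads are 22 mm wide; open, the fingers measure 114 mm over their backs; the gripper's body (76 mm by 85 mm) begins 54 mm behind the grasp point. The pads swing forward as they close: fully open they stand 13 mm farther back than shut.
Start: joints at [1.079, 0.207, 1.542, -0, 1.393, -0.15], TCP at [192.74, 541.737, 231.282] pointing down, gripper open.
Joint ranges: [-2.73, 2.73], [-0.86, 2.22], [0.23, 2.46], [-1.11, 4.25], [0.08, 2.63], [-2.82, 2.82]. Speed limits (rad/s): [2.79, 2.79, 3.14, 3.14, 3.14, 3.14].

## Interface

Orientations are given as a rotation vector (axis times angle).
In Python, from bench import sensors, imaging, r gives the robot as it stands.
- The arm moves only by the tool apply_moves, never from a script. Its argument "rows" is a list of rows, each a list of 3 entries, a list of its own where there are three numbers: the closure, from 0 (fully open) to 1 (shut), then the shift along the tool's x, y, z in m, then the turn, a rotation vector about the tool's x, y, z in rad. In form: [[fingers, [x, y, z], [rx, ry, rz]], ...]. A call has 1 to 10 rows; each row is the pose to reach, as a shift and turn from the pose commanded when the call began, along the tool's axes at that moment; what a row does not reach only later rows make up. A row lasts 1/8 s, in which the tool goes at most 62.5 mm and 10.7 degrees, less where a joint would pass 70% of its speed; a pose out of reach is approached as far as the arm can. A call with a gripper value outside its range is refused whole. The fingers move at their own pace and stop on an object; the grip force is fixed at half the most. Time passes only in rows, so rows that repeat a pose let the fingers close. It gives the time, the measured TCP pose, the force and the opening at its end, in the units of the state.
- sensors.observe(): the state, without advancing time (a new reading comes with each control period).
- imaging.capture(name): name is "side" or "top" or "wrist"; returns the picture (384x512x3 uint8, red, green, blue); there is no depth.
- imaging.camera_params(name): a dict with "mtx" (3x3 intrinsics, pixels), "D" ([k1, k2, p1, p2, k3] as OpenCV has them; the pictures are not rectified), "T" (4x4, takes a point from camera to world coordinates). Camera axes: x right, y up, looking along -z (the intrinsics and any distortion apply to the point x, -y, -z); pixel columns grow to the right and rows downward; lengths in mm; the calibration is good to about 2 mm. A picture is of the moment at which its call begins: read the wrist's pose just before it. camera_params takes no time and is no camera call; for the wrist camera it gives the pose at the moment of the call.
- r.sign_off(): hands the job in, once; it reports no verdict.
The state is a dict: "time_s": time; "q": joint angles; "joint_velocities": joint speeds; "joint_torque": joint torques, N m; "eef_pos": TCP position; "tool_rot": TCP orientation; "contact_force": force on the tool from outside, world axes, zero at the start; "wrist_torque": the same for the moment, N m; "grip_width": opening from 0.0 (shut) to 1.0 (fully open).
Only numpy, scipy, OpenCV 4.12 (cv2) and the standard library are available. Lean on these libraries where they do the work, as an engineer would, in place of code of your own. Each camera call takes 0.05 s, during which the arm holds its last target. There are 200 camera calls.

## Task

Load the blood analyser: slide the tube rack, with its two blood tubes standing in it, along the worktop and between the guide rails, all the way in to the stop, so that the orange sprung catch closes behind it. Keep the rack flat on the worktop all the way (do not lift or tip it), keep the tubes in it, and do not disturb the specimen cup, the petri dish or the green dropper bottle.

Things in the scene. Friction and masses are not known exactly. Their poses are not given: they have to be found in the camera images.
- analyser: fixed bench-top blood analyser: white casing, grey hood, 155 deep x 200 wide x 205 mm high. Origin: on the worktop, on the centre line of its loading lane, in the plane of its front face; +x runs along the lane into the machine, +y to the left of one looking in, z up. A tunnel 46 mm wide, 132 mm high carries the lane on inside to a rigid stop at x = 80 mm. Coordinates of the lane below are in this frame
- lane_mouth (a point): on the worktop, centre of the lane's flared mouth (x = -138 mm). Two aluminium guide rails, 24 mm high, 6 mm thick, stand on the worktop; there is no floor plate or step. Straight part: x -106 to 0, clear width 46 mm (y -23 to 23). From x = -106 to -140 they flare to 90 mm. Nothing is above them. Outside the left rail a 24 mm high bracket reaches y = 38 from x = -112 to -60
- rack_home (a point): on the worktop on the lane's centre line at x = 4 mm: the rack's origin lies here when the rack is fully in against the stop
- pawl (a joint): orange sprung catch in the left rail, 5 to 20 mm above the worktop, on an upright pin at x = -103, y = 26 mm; rad. 0 = sprung fully into the lane, tip at x = -75, about 10 mm inside the rail's inner face; grows as it is pushed aside. Each end plate of a rack sliding in pushes it aside to about 0.15 (under 6 N of push); it snaps to 0 behind the rear one some 7 mm before the stop and then holds the rack in
- rack: loose clear-white tube rack, 40 x 153 x 67 mm, 0.11 to 0.21 kg. Origin: centre of its underside; y along its length, z up. Base plate 3 mm thick, to y = +-76; flat upright end plates 40 mm wide, z 3 to 67 mm, outer faces at y = +-74. Sides: end plates at x = +-20 (y 69 to 74), cell block z 32 to 64 mm at x = +-18 (to y = +-64). Starts before the mouth, +y end roughly towards the lane
- microscope: fixed binocular microscope beside the work, between it and the arm's starting place: 346 x 260 mm on the worktop, 397 mm high; origin: middle of its foot on the worktop. Keep the arm clear of it
- tube_purple: blood tube with purple cap, 15 mm across, 92 mm long, 12 g, standing loosely in the middle of the rack (rack x = -8.5, y = -8.5 mm); origin at its lower end, z along the tube; its top is 95 mm above the worktop
- tube_blue: blood tube with blue cap, same size, standing in the rack beside the purple one (rack x = 8.5, y = -8.5 mm)
- specimen_cup: bystander: specimen cup with orange lid, 47 mm across, 58 mm high; origin: centre of its underside
- petri_dish: bystander: petri dish with lid, 59 mm across, 15 mm high; origin: centre of its underside
- green_dropper: bystander: dropper bottle with green cap, 31 mm across, 84 mm high; origin: centre of its underside
Things that resemble listed ones, but are neither listed nor needed, are in the scene too. Several things look just like the rack: the one meant starts farthest from the robot's base.

How it is judged:
By the outcome, as a careful person would: the job done as asked, in the order asked, and still so for the second after the job is handed in, with the robot touching nothing.
It also fails if it takes over 72 s, if anything falls off the work surface, if the arm or the gripper's body presses on something with over 40 N, if the wrist force passes 120 N, or if a joint passes its speed limit or range.

## Working session

There is one attempt and no reset: what is moved stays moved. The work goes in short steps, Python scripts to look and compute and a tool call to move; the robot and the scene stay as the last step left them, time stands still between calls to the robot, and variables do not carry over. Pictures are saved under pics/ and viewed, on a budget of 10 in all, crops included, one or two more only if the job needs it, and the job is handed in when it is done.

Besides the shell and the picture viewer there is one more tool, called after "Emit:" as name([rows], argument=value, ...), one row to a line, values as JSON. apply_moves: Moves the arm, as the interface text tells. Its arguments: {"type":"object","properties":{"rows":{"type":"array"}},"required":["rows"]}

```bash
ls; mkdir -p pics
python3 - <<'E'
from bench import sensors, imaging, r
import cv2, numpy as np
for n in("top","side"):
    im=imaging.capture(n); cv2.imwrite(f"pics/{n}0.png",cv2.resize(im[:,:,::-1],(800,600)))
    p=imaging.camera_params(n); print(n,p["mtx"],p["D"],np.round(p["T"],3))
print(sensors.observe())
E
```

```text
pics
top [[359.65113496   0.         252.78877578]
 [  0.         359.65113496 192.88198535]
 [  0.           0.           1.        ]] [0.01386858 0.         0.         0.         0.        ] [[-1.30000e-02  9.84000e-01 -1.78000e-01  3.80914e+02]
 [-1.00000e+00 -1.20000e-02  7.00000e-03  2.26223e+02]
 [ 5.00000e-03  1.78000e-01  9.84000e-01  9.23340e+02]
 [ 0.00000e+00  0.00000e+00  0.00000e+00  1.00000e+00]]
side [[398.09505545   0.         256.94786104]
 [  0.         398.09505545 190.7190887 ]
 [  0.           0.           1.        ]] [0.00059648 0.         0.         0.         0.        ] [[-6.86000e-01  3.04000e-01 -6.61000e-01 -1.27957e+02]
 [-7.27000e-01 -2.63000e-01  6.34000e-01  8.21889e+02]
 [ 2.00000e-02  9.16000e-01  4.01000e-01  4.51270e+02]
 [ 0.00000e+00  0.00000e+00  0.00000e+00  1.00000e+00]]
{'time_s': 0.1, 'q': array([ 1.07849909e+00,  2.07364440e-01,  1.54283888e+00,  3.42059461e-06,
        1.39350392e+00, -1.50491596e-01]), 'joint_velocities': array([-0.00066687, -0.00110494, -0.00161995,  0.00055906,  0.0005419 ,
       -0.00055683]), 'joint_torque': array([-3.44322498e-04, -3.84097195e+01, -2.92547250e+01, -1.77781353e-04,
        4.87384925e-03, -9.55727444e-06]), 'eef_pos': array([192.40568067, 541.11414953, 230.21186081]), 'tool_rot': array([ 2.56611249,  1.81072802, -0.00297187]), 'contact_force': array([ 0.33442522, -0.27833974, -0.46293157]), 'wrist_torque': array([ 0.01658245, -0.01018151,  0.01695878]), 'grip_width': 1.0015811780338417}
```

View pics/top0.png

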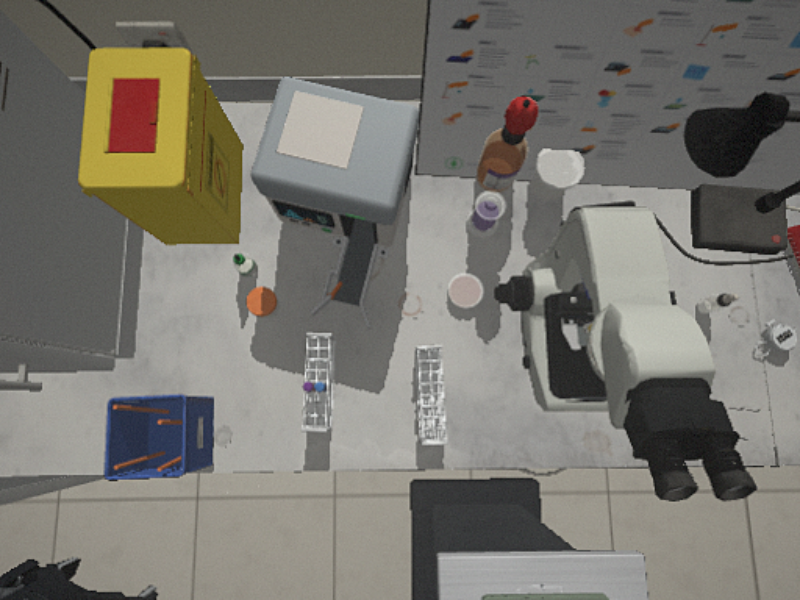

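View pics/side0.png

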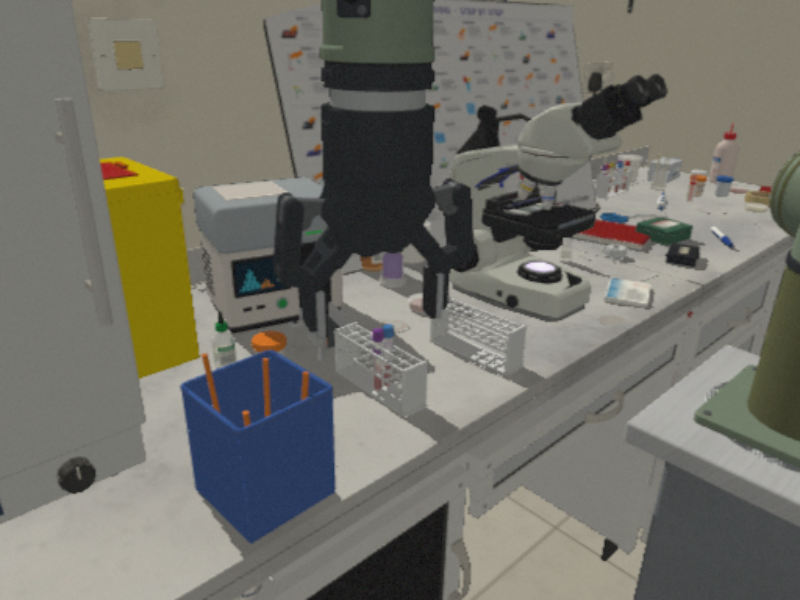

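Top view (800×600 px): rack candidates are (317,382), with purple and blue caps, and an empty one at (430,395). The base lies right of and below both, so the tubed rack is the farthest. The lane runs from about (343,310) to (360,220), with the orange catch at (336,291). The cup is at (262,301) and the green dropper at (243,262). I'll check this in a close crop.

Run:
```python
import cv2
from bench import imaging
im=imaging.capture("top")[:,:,::-1]
c=cv2.resize(im[130:280,140:300],None,fx=4,fy=4,interpolation=cv2.INTER_CUBIC)
cv2.imwrite("pics/crop1.png",c)
```

```text
(no output)
```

View pics/crop1.png

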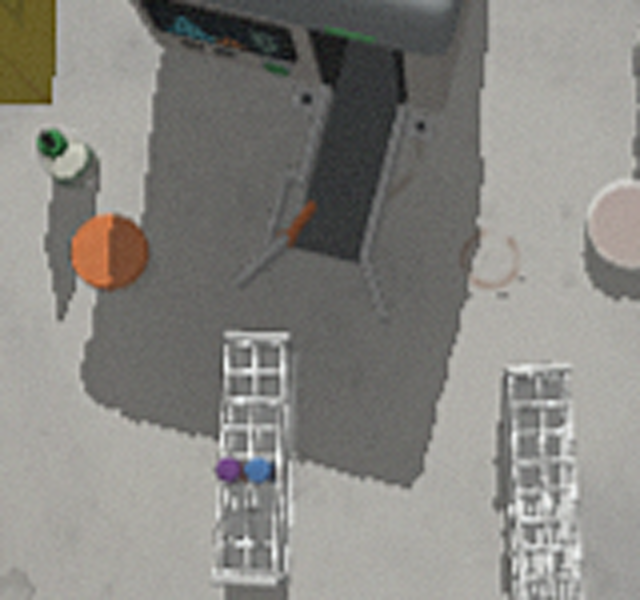

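The crop shows the meant rack, with its purple cap at (230,469) and blue cap at (259,470). Its top corners are at (225,335), (290,335), (285,582) and (213,582). The rails start to flare at about (295,240) on the left and (362,258) on the right, flare tips at (240,285) and (386,318), and the orange catch is at (303,222).

```bash
cat > h.py <<'E'
import cv2, numpy as np
from bench import imaging
def ray(name,uv,z,p=None):
    p=p or imaging.camera_params(name); T=np.array(p["T"])
    n=cv2.undistortPoints(np.array(uv,float).reshape(-1,1,2),np.array(p["mtx"]),np.array(p["D"])).reshape(-1,2)
    d=np.c_[n[:,0],-n[:,1],-np.ones(len(n))]@T[:3,:3].T; o=T[:3,3]
    return o+d*((np.asarray(z)-o[2])/d[:,2])[:,None]
def proj(name,P,p=None):
    p=p or imaging.camera_params(name); T=np.array(p["T"])
    c=(np.atleast_2d(P)-T[:3,3])@T[:3,:3]
    return cv2.projectPoints(c*[1,-1,-1],np.zeros(3),np.zeros(3),np.array(p["mtx"]),np.array(p["D"]))[0].reshape(-1,2)
E
python3 - <<'E'
from h import *
pts=dict(fl=(225,335,67),fr=(290,335,67),nr=(285,582,67),nl=(213,582,67),purple=(230,469,95),blue=(259,470,95),
 Lflare=(240,285,24),Lkink=(293,240,24),Lfront=(326,95,24),Rflare=(386,318,24),Rkink=(363,258,24),Rfront=(403,110,24),catch=(303,222,18),
 cup=(110,251,58),drop=(52,142,84))
a=np.array(list(pts.values()),float)
P=ray("top",np.c_[140-.375+a[:,0]/4,130-.375+a[:,1]/4],a[:,2])
for k,v in zip(pts,P):print(k,v.round(1))
E
```

```text
fl [487.4 357.   67. ]
fr [487.  318.2  67. ]
nr [342.9 320.   67. ]
nl [343.5 361.7  67. ]
purple [407.2 348.7  95. ]
blue [406.5 332.2  95. ]
Lflare [524.5 354.6  24. ]
Lkink [553.  321.3  24. ]
Lfront [648.4 300.6  24. ]
Rflare [502.3 262.4  24. ]
Rkink [540.8 276.9  24. ]
Rfront [637.7 250.8  24. ]
catch [565.8 315.6  18. ]
cup [541.  429.2  58. ]
drop [603.1 459.7  84. ]
```

Emit:
apply_moves([
  [0,[-0.03,0.04,0],[0,0,-0.06]],
  [0,[-0.06,0.09,0],[0,0,-0.13]],
  [0,[-0.085,0.13,0],[0,0,-0.2]],
  [0,[-0.11,0.17,0],[0,0,-0.27]],
  [0,[-0.1375,0.21,0],[0,0,-0.32]],
  [0,[-0.1375,0.21,0],[0,0,-0.32]],
  [0,[-0.1375,0.21,0],[0,0,-0.32]],
])

```text
time_s: 1.02
eef_pos: [344.2, 341.9, 231.1]
tool_rot: [-2.246, -2.196, 0.001]
contact_force: [-0.5, -0.5, 0.5]
grip_width: 0.998
```

Run:
```python
from h import *
from bench import sensors
p=imaging.camera_params("wrist"); im=imaging.capture("wrist")
np.save("w1.npy",p,allow_pickle=True); cv2.imwrite("pics/w1.png",cv2.resize(im[:,:,::-1],(800,600)))
s=sensors.observe(); print(s["eef_pos"],s["tool_rot"],s["time_s"],np.round(p["T"],3))
```

```text
[343.96715112 342.30500063 231.12875554] [-2.24475479e+00 -2.19703458e+00  4.09007520e-04] 1.075 [[ 2.40000e-02 -9.52000e-01 -3.04000e-01  2.66877e+02]
 [ 1.00000e+00  2.30000e-02  7.00000e-03  3.42943e+02]
 [ 1.00000e-03 -3.04000e-01  9.53000e-01  3.73404e+02]
 [ 0.00000e+00  0.00000e+00  0.00000e+00  1.00000e+00]]
```

View pics/w1.png

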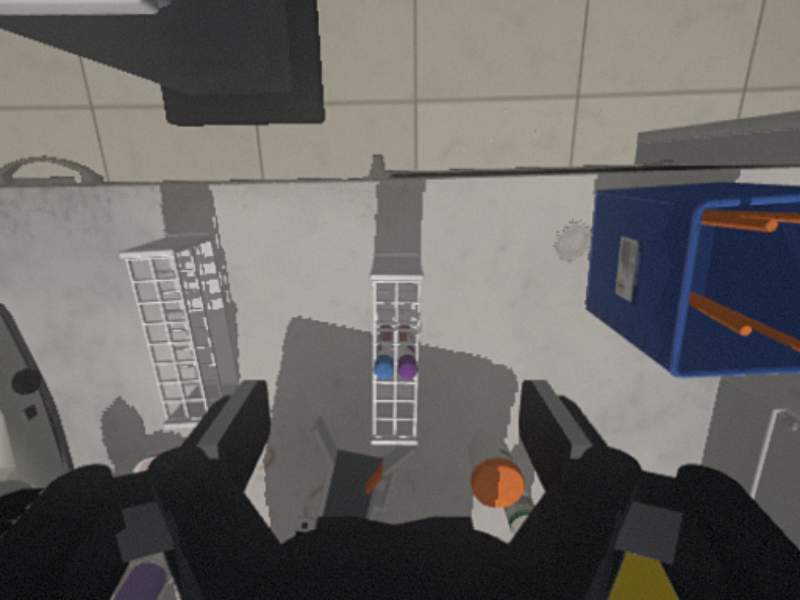

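The wrist view is turned by half: image right is +y and down is +x. The rack is between the open fingers: near end top edge (372,277)–(422,277), far end (372,442)–(417,442), caps at (384,368) and (407,368). The right flare tip is at (317,420), its kink at (333,452), the orange catch at (374,477).

Run:
```python
from h import *
p=np.load("w1.npy",allow_pickle=True).item()
pts=dict(nr=(372,277,67),nl=(422,277,67),fl=(417,442,67),fr=(372,442,67),blue=(384,368,95),pur=(407,368,95),Rflare=(317,420,24),Rkink=(334,453,24),Rfront=(302,525,24),catch=(374,477,18),Lkink=(382,460,24),Lflare=(414,448,24))
a=np.array(list(pts.values()),float)
P=ray("wrist",(a[:,:2]+.5)*.64-.5,a[:,2],p)
for k,v in zip(pts,P):print(k,v.round(1))
```

```text
nr [345.6 325.   67. ]
nl [346.5 361.7  67. ]
fl [488.1 356.9  67. ]
fr [487.2 319.5  67. ]
blue [405.6 332.6  95. ]
pur [406. 349.  95.]
Rflare [492.9 265.9  24. ]
Rkink [529.4 279.3  24. ]
Rfront [614.1 241.5  24. ]
catch [563.  316.1  18. ]
Lkink [538.5 325.   24. ]
Lflare [525.8 356.   24. ]
```

Emit:
apply_moves([
  [0,[0,0.003,0.04],[0,0,0]],
  [0,[0,0.003,0.09],[0,0,0]],
  [0,[0,0.003,0.14],[0,0,0]],
  [0,[0,0.003,0.18],[0,0,0]],
  [0,[0,0.003,0.199],[0,0,0]],
  [0,[0,0.003,0.199],[0,0,0]],
  [0,[0,0.003,0.199],[0,0,0]],
])

```text
time_s: 1.95
eef_pos: [347.8, 343.0, 33.1]
tool_rot: [2.244, 2.199, 0.003]
contact_force: [0.1, 0.6, -0.6]
grip_width: 0.998
```

Run:
```python
from h import *
im=imaging.capture("side"); cv2.imwrite("pics/s2.png",cv2.resize(im[170:300,140:330,::-1],None,fx=4,fy=4))
```

```text
(no output)
```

View pics/s2.png

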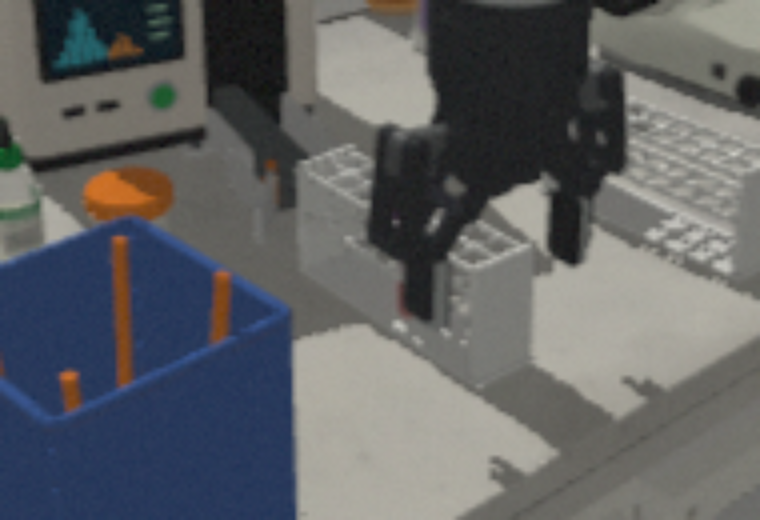

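Side crop: the fingers straddle the near end of the rack, with the left tip at (418,310) and the right tip at (565,255). The rack stands flat and clear. Closing now.

Emit:
apply_moves([
  [0.3,[0,0,0],[0,0,0]],
  [0.45,[0,0,0],[0,0,0]],
  [0.6,[0,0,0],[0,0,0]],
  [0.8,[0,0,0],[0,0,0]],
  [0.8,[0,0,0],[0,0,0]],
  [0.8,[0,0,0],[0,0,0]],
  [0.8,[0,0,0],[0,0,0]],
])

```text
time_s: 2.88
eef_pos: [348.0, 342.1, 33.1]
tool_rot: [2.246, 2.197, 0.002]
contact_force: [-0.6, -0.8, 6.4]
grip_width: 0.451
```

Gripped at 0.45 (about 38–40 mm, as expected). Next I'll check the lane estimate by overlaying the rail model on the first clean crop.

```bash
cat >> h.py <<'E'
def lane(P,O=(649.4,274.),th=-.245):
    P=np.atleast_2d(np.array(P,float)); c,s=np.cos(th),np.sin(th)
    return np.c_[O[0]+c*P[:,0]-s*P[:,1],O[1]+s*P[:,0]+c*P[:,1],P[:,2]]
E
python3 - <<'E'
from h import *
im=cv2.resize(cv2.imread("pics/crop1.png")[20:340,200:440],None,fx=1.85,fy=1.85,interpolation=cv2.INTER_CUBIC)
for y in (1,-1):
  for w,col in((0,(0,255,0)),(6,(0,0,255))):
    L=[(-140,y*(45+w),24),(-106,y*(23+w),24),(0,y*(23+w),24)]
    q=proj("top",lane(L)); q=(((q-[140,130]+.375)*4)-[200,20])*1.85
    cv2.polylines(im,[q.round().astype(int)],False,col,1)
cv2.imwrite("pics/ov.png",im)
E
```

```text
(no output)
```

View pics/ov.png

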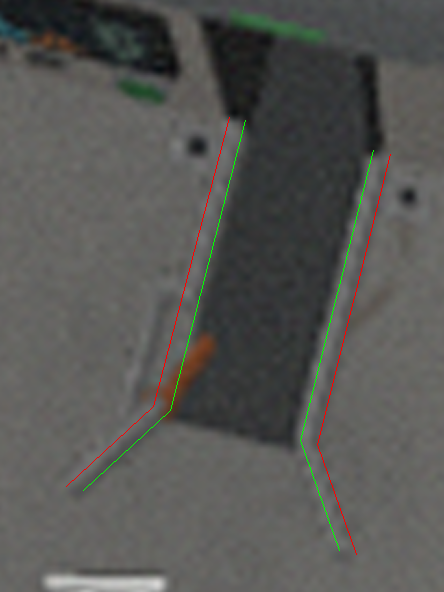

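The overlay matches the rails closely: green and red lines lie along both rail edges, with the kinks at (172,408) and (302,440). Now I'll turn the rack onto the lane heading in front of the mouth.

Emit:
apply_moves([
  [0.8,[0.001,0.003,0],[0,0,0.05]],
  [0.8,[0.002,0.006,0],[0,0,0.11]],
  [0.8,[0.003,0.009,0],[0,0,0.17]],
  [0.8,[0.0043,0.012,0],[0,0,0.223]],
  [0.8,[0.0043,0.012,0],[0,0,0.223]],
  [0.8,[0.0043,0.012,0],[0,0,0.223]],
])

```text
time_s: 3.62
eef_pos: [360.5, 346.4, 33.2]
tool_rot: [-2.476, -1.934, -0.003]
contact_force: [0.1, 1.0, 6.4]
grip_width: 0.451
```

Run:
```python
from h import *
p=imaging.camera_params("wrist"); w=imaging.capture("wrist")
t=imaging.capture("top")[130:280,140:300]
t=np.ascontiguousarray(cv2.resize(t,None,fx=4,fy=4,interpolation=cv2.INTER_CUBIC)[:,:,::-1])
R=[(-228+a,b,67) for a,b in((-74,20),(74,20),(74,-20),(-74,-20))]
q=proj("top",lane(R)); q=(q-[140,130]+.375)*4
cv2.polylines(t,[q.round().astype(int)],True,(0,255,0),1)
cv2.imwrite("pics/t3.png",t)
```

```text
(no output)
```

View pics/t3.png

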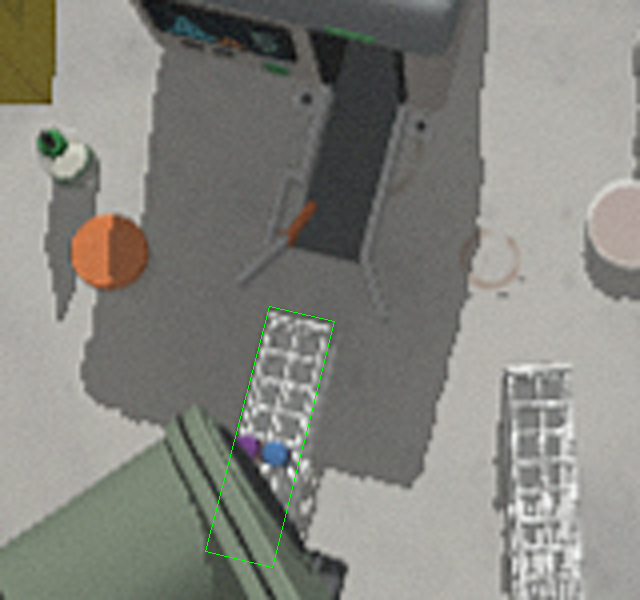

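The rack tracked the turn: its outline matches the prediction (front edge at (270,313)–(332,325), about 3 mm short) and it lines up with the lane. Sliding in along tool y, in stages.

Emit:
apply_moves([
  [0.8,[0,0.01,0],[0,0,0]],
  [0.8,[0,0.025,0],[0,0,0]],
  [0.8,[0,0.04,0],[0,0,0]],
  [0.8,[0,0.05,0],[0,0,0]],
  [0.8,[0,0.06,0],[0,0,0]],
  [0.8,[0,0.07,0],[0,0,0]],
  [0.8,[0,0.07,0],[0,0,0]],
])

```text
time_s: 4.6
eef_pos: [428.1, 329.0, 33.1]
tool_rot: [-2.476, -1.933, -0.001]
contact_force: [-0.9, -0.0, 5.9]
grip_width: 0.454
```

Emit:
apply_moves([
  [0.8,[0,0.005,0],[0,0,0]],
  [0.8,[0,0.01,0],[0,0,0]],
  [0.8,[0,0.015,0],[0,0,0]],
  [0.8,[0,0.02,0],[0,0,0]],
  [0.8,[0,0.025,0],[0,0,0]],
  [0.8,[0,0.03,0],[0,0,0]],
  [0.8,[0,0.03,0],[0,0,0]],
])

```text
time_s: 5.48
eef_pos: [456.7, 321.9, 33.2]
tool_rot: [-2.475, -1.934, -0.001]
contact_force: [-2.8, -0.3, 7.1]
grip_width: 0.45
```

Emit:
apply_moves([
  [0.8,[0,0.01,0],[0,0,0]],
  [0.8,[0,0.02,0],[0,0,0]],
  [0.8,[0,0.03,0],[0,0,0]],
  [0.8,[0,0.04,0],[0,0,0]],
  [0.8,[0,0.05,0],[0,0,0]],
  [0.8,[0,0.06,0],[0,0,0]],
  [0.8,[0,0.07,0],[0,0,0]],
  [0.8,[0,0.08,0],[0,0,0]],
  [0.8,[0,0.09,0],[0,0,0]],
  [0.8,[0,0.09,0],[0,0,0]],
])

```text
time_s: 6.72
eef_pos: [545.1, 299.9, 33.2]
tool_rot: [2.475, 1.933, 0.003]
contact_force: [0.7, 0.4, 4.4]
grip_width: 0.449
```

Run:
```python
from h import *
t=imaging.capture("top")[120:250,160:290]
s=imaging.capture("side")[120:250,110:240]
f=lambda a:cv2.resize(a,(400,400),interpolation=cv2.INTER_CUBIC)[:,:,::-1]
cv2.imwrite("pics/ts4.png",np.hstack([f(t),f(s)]))
```

```text
(no output)
```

View pics/ts4.png

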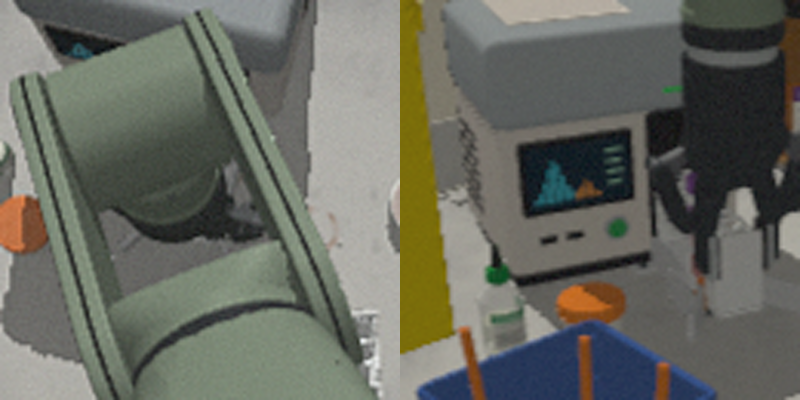

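The rack is flat in the lane with tubes upright. Its rear plate is at about (735,270) in the right half, with the orange catch beside it at (700,285).

Emit:
apply_moves([
  [0.8,[0,0.006,0],[0,0,0]],
  [0.8,[0,0.012,0],[0,0,0]],
  [0.8,[0,0.018,0],[0,0,0]],
  [0.8,[0,0.024,0],[0,0,0]],
  [0.8,[0,0.03,0],[0,0,0]],
  [0.8,[0,0.03,0],[0,0,0]],
])

```text
time_s: 7.58
eef_pos: [571.7, 292.9, 33.1]
tool_rot: [-2.474, -1.933, 0.003]
contact_force: [-5.6, 0.3, 10.4]
grip_width: 0.452
```

Emit:
apply_moves([
  [0.8,[0,0.003,0],[0,0,0]],
  [0.8,[0,0.006,0],[0,0,0]],
  [0.8,[0,0.009,0],[0,0,0]],
  [0.8,[0,0.009,0],[0,0,0]],
])

```text
time_s: 8.07
eef_pos: [580.1, 290.8, 33.1]
tool_rot: [-2.474, -1.933, 0.004]
contact_force: [-5.7, 0.6, 11.1]
grip_width: 0.452
```

Emit:
apply_moves([
  [0.8,[0,0.002,0],[0,0,0]],
  [0.8,[0,0.003,0],[0,0,0]],
  [0.8,[0,0.004,0],[0,0,0]],
  [0.8,[0,0.004,0],[0,0,0]],
])

```text
time_s: 8.57
eef_pos: [584.3, 290.1, 33.2]
tool_rot: [-2.474, -1.933, 0.002]
contact_force: [-5.3, 0.3, 9.8]
grip_width: 0.451
```

Emit:
apply_moves([
  [0.8,[0,0.001,0],[0,0,0]],
  [0.8,[0,0.002,0],[0,0,0]],
  [0.8,[0,0.003,0],[0,0,0]],
  [0.8,[0,0.003,0],[0,0,0]],
])

```text
time_s: 9.07
eef_pos: [586.9, 289.5, 33.2]
tool_rot: [-2.473, -1.933, 0.003]
contact_force: [-5.4, 1.8, 10.0]
grip_width: 0.449
```

Emit:
apply_moves([
  [0.8,[0,0.001,0],[0,0,0]],
  [0.8,[0,0.002,0],[0,0,0]],
  [0.8,[0,0.003,0],[0,0,0]],
  [0.8,[0,0.003,0],[0,0,0]],
])

```text
time_s: 9.57
eef_pos: [587.0, 289.5, 33.1]
tool_rot: [-2.47, -1.93, 0.01]
contact_force: [-12.0, 2.9, 14.6]
grip_width: 0.447
```

Emit:
apply_moves([
  [0.8,[0,0.001,0],[0,0,0]],
  [0.8,[0,0.002,0],[0,0,0]],
  [0.8,[0,0.002,0],[0,0,0]],
])

```text
time_s: 9.95
eef_pos: [587.0, 289.5, 33.1]
tool_rot: [-2.468, -1.929, 0.015]
contact_force: [-17.7, 2.5, 18.4]
grip_width: 0.45
```

Contact at about s = 4 mm, so this is probably the stop. Easing off the push, then checking the catch.

Emit:
apply_moves([
  [0.8,[0,-0.004,0],[0,0,0]],
  [0.8,[0,-0.004,0],[0,0,0]],
])

```text
time_s: 10.2
eef_pos: [587.0, 289.5, 33.2]
tool_rot: [-2.473, -1.933, 0.004]
contact_force: [-6.9, 1.9, 10.2]
grip_width: 0.455
```

Run:
```python
from h import *
s=imaging.capture("side")[150:240,185:265]
w=imaging.capture("wrist")
cv2.imwrite("pics/s5.png",np.hstack([cv2.resize(s,(400,450),interpolation=cv2.INTER_CUBIC),cv2.resize(w,(400,450))])[:,:,::-1])
pin=lane([(-103,26,20),(-75,13,20),(-70,0,67)]); print((proj("side",pin)-[185,150])*5)
```

```text
[[114.61679138 322.64283234]
 [116.87361115 293.70386834]
 [134.93656927 196.68511632]]
```

View pics/s5.png

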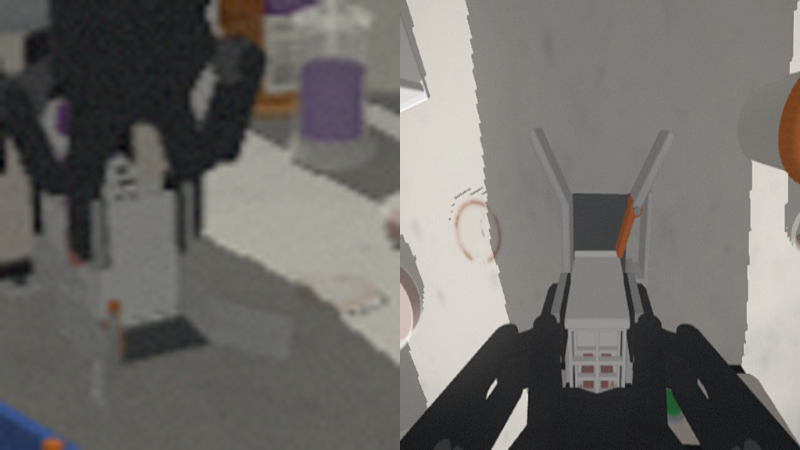

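The wrist half shows the orange catch swung into the lane, with its tip at (620,255) behind the rear plate. The lane behind is empty and the tubes are in. Releasing.

Emit:
apply_moves([
  [0.5,[0,0,0],[0,0,0]],
  [0.4,[0,0,0],[0,0,0]],
  [0.2,[0,0,0],[0,0,0]],
  [0,[0,0,0],[0,0,0]],
  [0,[0,0,0],[0,0,0]],
  [0,[0,0,0],[0,0,0]],
  [0,[0,0,0],[0,0,0]],
])

```text
time_s: 11.18
eef_pos: [589.6, 288.3, 32.3]
tool_rot: [-2.476, -1.934, -0.0]
contact_force: [-0.7, -0.9, -0.4]
grip_width: 1.001
```

Emit:
apply_moves([
  [0,[0,-0.005,-0.02],[0,0,0]],
  [0,[0,-0.02,-0.05],[0,0,0]],
  [0,[0,-0.05,-0.09],[0,0,0]],
  [0,[0,-0.09,-0.13],[0,0,0]],
  [0,[0,-0.13,-0.17],[0,0,0]],
  [0,[0,-0.17,-0.2],[0,0,0]],
  [0,[0,-0.2,-0.22],[0,0,0]],
  [0,[0,-0.2,-0.22],[0,0,0]],
  [0,[0,-0.2,-0.22],[0,0,0]],
])

```text
time_s: 12.3
eef_pos: [395.7, 336.7, 252.7]
tool_rot: [2.475, 1.933, 0.002]
contact_force: [0.3, -0.1, -0.2]
grip_width: 1.0
```

Run:
```python
from h import *
w=cv2.resize(imaging.capture("wrist"),(400,300)); p=imaging.camera_params("wrist")
w2=imaging.capture("wrist"); q=proj("wrist",lane([(-70,-20,67),(-70,20,67),(-75,13,20)]),p)
c=q[:2].mean(0); x,y=(c-[50,50]).astype(int); x=min(max(x,0),412);y=min(max(y,0),284)
z=w2[y:y+100,x:x+100]; print(q,x,y)
s=imaging.capture("side")[140:240,150:250]
k=lambda a:cv2.resize(a,(400,300) if a is w else (300,300),interpolation=cv2.INTER_CUBIC)
k=lambda a:cv2.resize(a,(400,400),interpolation=cv2.INTER_CUBIC)
cv2.imwrite("pics/f6.png",np.hstack([k(z),k(s)])[:,:,::-1])
t=imaging.capture("top")[130:280,140:300]
cv2.imwrite("pics/t6.png",cv2.resize(t,None,fx=4,fy=4,interpolation=cv2.INTER_CUBIC)[:,:,::-1])
```

```text
[[239.35820471 302.20338817]
 [267.45048134 302.17456868]
 [261.48175541 279.13415807]] 203 252
```

View pics/f6.png

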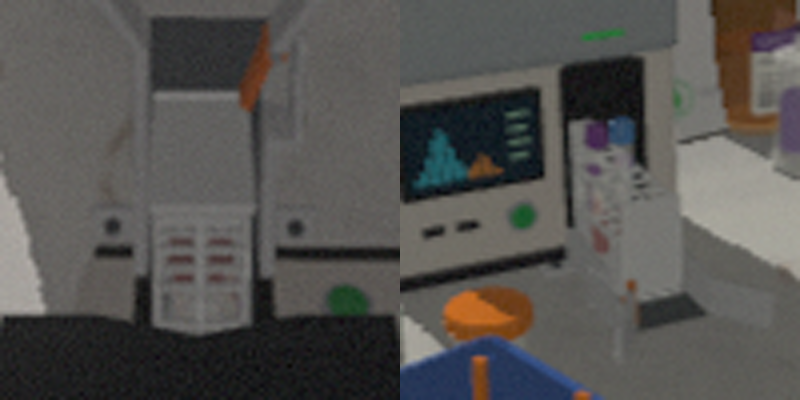

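Left half: the rack is straight in the lane, with its rear top edge at (152,208)–(252,208). The catch tip at (247,105) is inside the rack's width, behind the rear plate. Right half: both tubes stand in the rack at (597,133) and (621,130), the rack is flat in the tunnel, and the cup is in place. Handing in.

```bash
python3 -c "
from bench import r; print(r.sign_off())"
```

```text
the job is handed in; nothing more can be done
None
```

The tube rack is in the analyser against the stop, with the orange catch closed behind it, and the job is handed in. I gripped the rack by its rear end plate, turned it onto the lane heading and slid it about 235 mm flat along the worktop. I then let go and backed the arm clear. The clock read about 12.5 s.

**Last checks:**
- **Stop:** the tool stopped dead at the expected stop position while the push force rose from 5 to about 18 N. The wrist picture afterwards put the rack's rear edge within about 2 px of the fully-in position, on the inward side.
- **Catch:** the wrist and side views show its tip in the lane behind the rear plate. No snap showed in the forces, so this rests on the pictures and on having reached the stop.
- **Tubes and contact:** both tubes are standing in the rack, and the tool force was near zero after release.
- **Bystanders:** the specimen cup looked undisturbed in the final side view. I did not view the petri dish or the green dropper again after the move. The highest wrist force I read was about 26 N.

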